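# Reset the interlock of a bench plate shaker with its key pair

### The job

Reset the interlock of the plate shaker. With the fingertips push the metal key guard fully back, away from the front of the shaker, to uncover its keys; then press the two outer round keys down together, one fingertip on each, hold both fully down for about three seconds, and let them come up again. Do not press the small square key between them, leave the guard open, and leave the vial, well plate, bottle and beaker where they stand; nothing is to be gripped or lifted.

Things in the scene. Friction and masses are not known exactly. Their poses are not given: they have to be found in the camera images.
- shaker: Plate shaker fixed to the bench: low white box with a grey deck on top, 320 (x) x 270 (y) x 80 mm high. Origin: centre of its underside, on the bench; the deck is 80 mm above it. Its x axis points from its front (key side, towards the robot) to its back, y to its left, z up. It stands at various places, yaw within 0.4 rad. The key row lies across it at x = -95 mm. At its back, x = 51 to 145 mm, a platform 8 mm above the deck carries the well plate.
- guard (a joint): Position (m) of the metal key guard along the shaker's +x: 0 = shut over the keys, 0.065 = fully back, at its stop. It starts between 0 and 0.012, slides with about 1.2 N friction and stays where it is left.
- guard_front (a point): Middle of the guard's upright front face, 29 mm above the deck. The guard is a bare metal block 90 (x) x 132 (y) x 22 mm bridging the keys on two side skirts; the front face is 132 wide and spans 18 to 40 mm above the deck, and is pushed in the shaker's +x. Shut, it lies 30 mm in front of the key row; fully back, 35 mm behind it. Axes as the shaker's.
- left_top (a point): Top of the left round key (shaker's +y side): black disc of 24 mm diameter, 6 mm thick; the point is the centre of its top face, 14 mm above the deck when up. At x = -95, y = +30 mm on the shaker, so 60 mm from the right key. Axes as the shaker's.
- right_top (a point): Top of the right round key, as the left, at x = -95, y = -30 mm on the shaker.
- left (a joint): Travel (m) of the left round key: 0 = up, 0.008 = fully down at its stop. Sprung: it starts to move at 1.2 N, is fully down at 4 N, and comes up by itself.
- right (a joint): Travel (m) of the right round key, as the left.
- middle (a joint): Travel (m) of the small square key midway between the two, 14 x 14 mm, its top 11 mm above the deck: 0 = up, 0.006 = down. It is sprung (0.9 to 3 N) and must not be pressed.
- vial: Loose amber vial with white cap, 24 mm across, 42 mm tall, standing on the deck to the left (+y) of the guard, about 104 mm from the shaker's centre line, level with the key row. Origin: centre of its underside. Leave it.
- plate: Loose white well plate, 85 x 127 x 14 mm, lying on the platform at the back of the shaker. Origin: centre of its underside. Leave it.
- bottle: Loose amber bottle, 60 mm across, 130 mm tall, on the bench beside the shaker. Origin: centre of its underside. Leave it.
- beaker: Loose glass beaker, 68 mm across, 80 mm tall, on the bench at the shaker's other side. Origin: centre of its underside. Leave it.
Mind the look-alikes: they are no part of the job. Of the things that look like the beaker, the middle-sized one is meant.

How it is judged:
On the way, in this order (a step that is already met when the one before it is completed fails the run):
1. the guard is pushed back to within 7 mm of its stop (value of joint guard above 0.058 m), for 0.1 s.
2. both round keys are held more than 5.5 mm down by the fingers for 2.5 s on end (value of joint each of left, right above 0.0055 m and contact force between the fingers and left above 0.3 N and contact force between the fingers and right above 0.3 N), for 2.5 s.
At the end, for the whole second after the job is handed in: The guard is back (at least 55 of 65 mm), all three keys are up again (within 1 mm), and vial and plate (15 mm), bottle and beaker (20 mm) stand upright where they were (value of joint guard above 0.055 m and value of joint each of left, right, middle below 0.001 m and distance of each of vial, plate from where it was at the start of the episode below 0.015 m and distance of each of bottle, beaker from where it was at the start of the episode below 0.02 m and angle between each of vial, bottle, beaker's own z axis and vertical below 0.15 rad); the robot touches nothing.
It fails at once if one round key is down (over 5 mm) while the other has hardly moved (under 1.5 mm): not pressed together ((value of joint left above 0.005 m and value of joint right below 0.0015 m) or (value of joint right above 0.005 m and value of joint left below 0.0015 m)).
It fails at once if the square key is pressed (over 2.5 mm) (value of joint middle above 0.0025 m).
It fails at once if a bystander is shifted, tipped or lifted (vial, plate 15 mm; bottle, beaker 20 mm) (distance of any of vial, plate from where it was at the start of the episode above 0.015 m or distance of any of bottle, beaker from where it was at the start of the episode above 0.02 m).
It also fails if it takes over 48 s, if anything falls off the work surface, if the arm or the gripper's body presses on something with over 40 N, if the wrist force passes 120 N, or if a joint passes its speed limit or range.

### The arm

A 7-joint arm with a two-finger parallel gripper is mounted at the origin on the work surface. World frame = base frame: x ahead of the robot, y to its left, z up, the work surface at z = 0. Lengths are in m, angles in rad, forces in N, time in s.
With the tool pointing down it reaches from about 0.4 to 0.875 m from the base axis. Payload 19.3 kg.
Tool frame: the origin (TCP) lies midway between the tips of the shut fingers; the grasp point (between the pads) lies 19 mm behind it; z points along the fingers, y is the direction in which the jaws open and shut (so a half turn about z gives the same grasp; the last joint's range is limited). The gripper opens to 85 mm and grips with 20 to 120 N. Pads are 22 mm wide; open, the fingers measure 114 mm over their backs; the gripper's body (76 mm by 85 mm) begins 54 mm behind the grasp point. The pads swing forward as they close: fully open they stand 13 mm farther back than shut.
Start: joints at [-1.214, 0.521, -0.036, 1.599, 0.021, 1.021, -0.113], TCP at [0.259, 0.569, 0.231] pointing down, gripper open.
Joint ranges: [-2.91, 2.91], [-0.3, 2.13], [-1.5, 1.42], [0.17, 2.43], [-1.26, 4.41], [0.16, 1.93], [-2.52, 2.52]. Speed limits (rad/s): [1.89, 1.89, 2.39, 2.39, 3.01, 3.01, 3.01].

### API

Orientations are given as a unit quaternion [w, x, y, z].
In Python, from rig import monitor, cams, job gives the robot as it stands. The module is installed in compiled form; this text tells all that it offers.
- The arm moves only by the tool play_rows, never from a script. Its argument "motion" is a list of rows, each a list of 7 numbers: the shift along the world's x, y, z in mm, then the turn, a rotation vector about the world's x, y, z in degrees, then the opening in per cent of the stroke, from 0 (shut) to 100 (fully open). A call has 1 to 8 rows; each row shifts and turns the pose as measured when the row begins; what a row does not reach is not made up. A row lasts 1/12 s, in which the tool goes at most 41.7 mm and 7.16 degrees, less where a joint would pass 70% of its speed; a pose out of reach is approached as far as the arm can. A call with a gripper value outside its range is refused whole. The fingers move at their own pace and stop on an object; "squeeze" is the grip in N (left out, the last holds). Time passes only in rows, so rows that do not move let the fingers close. It gives the time, the measured TCP pose, the force and the opening at its end, in the units of the state.
- monitor.read_state(): the state, without advancing time (a new reading comes with each control period).
- cams.snapshot(name): name is "scene" or "top" or "wrist"; returns a dict with "image" (420x560x3 uint8, red, green, blue), "range_z" (420x560 float32, m along the optical axis (not along the pixel's ray), 0 where there is no reading), "vfov" (degrees; the focal length in pixels is half the picture's height over the tangent of half this angle, whatever the lens; pixels are square), "cx", "cy" (the principal point, pixels), "dist" ([k1, k2, p1, p2, k3] as OpenCV has them; the pictures are not rectified), "rvec" (rotation vector, rad) and "tvec" (3), from world to camera coordinates, as OpenCV has them. Camera axes: x right, y down, z forward; pixel columns grow to the right and rows downward; lengths in m; the calibration is good to about 2 mm. A picture is of the moment at which its call begins.
- job.sign_off(): hands the job in, once; it reports no verdict.
The state is a dict: "t": time; "joints": joint angles; "dq": joint speeds; "effort": joint torques, N m; "ee_pos": TCP position; "orientation": TCP orientation; "wrist_force": force on the tool from outside, world axes, zero at the start; "torque": the same for the moment, N m; "finger_gap": finger opening in m.
Only numpy, scipy, OpenCV 4.12 (cv2) and the standard library are available. Lean on these libraries where they do the work, as an engineer would, in place of code of your own. Each camera call takes 0.05 s, during which the arm holds its last target. There are 200 camera calls.

## Working session

There is one attempt and no reset: what is moved stays moved. The work goes in short steps, Python scripts to look and compute and a tool call to move; the robot and the scene stay as the last step left them, time stands still between calls to the robot, and variables do not carry over. Pictures are saved under pics/ and viewed, about 8 in all and at most 12, crops included, and the job is handed in when it is done.

Besides the shell and the picture viewer there is one more tool, called after ">>>" by a JSON object that holds its "op" and its "data". play_rows: Moves the arm, as the interface text tells. Its arguments: {"type":"object","properties":{"motion":{"type":"array","items":{"type":"array","items":{"type":"number"}}},"squeeze":{"type":"number"}},"required":["motion"]}

```bash
mkdir -p pics; cat > h.py <<'E'
import numpy as np, cv2
from rig import monitor, cams, job
def snap(n):
    s=cams.snapshot(n); h=s["image"].shape[0]
    f=h/2/np.tan(np.radians(s["vfov"])/2)
    s["K"]=np.array([[f,0,s["cx"]],[0,f,s["cy"]],[0,0,1]]); s["R"]=cv2.Rodrigues(np.array(s["rvec"],float))[0]
    s["D"]=np.array(s["dist"],float); s["t"]=np.array(s["tvec"],float).ravel(); return s
def save(s,p,crop=None,k=1):
    im=s["image"][:,:,::-1]
    if crop: x0,y0,x1,y1=crop; im=im[y0:y1,x0:x1]
    cv2.imwrite(p,cv2.resize(im,None,fx=k,fy=k,interpolation=cv2.INTER_CUBIC))
def rays(s,uv):
    u=cv2.undistortPoints(np.array(uv,float).reshape(-1,1,2),s["K"],s["D"]).reshape(-1,2)
    return np.c_[u,np.ones(len(u))]
def plane(s,uv,z):
    d=rays(s,uv)@s["R"]; o=-s["R"].T@s["t"]; return o+d*((z-o[2])/d[:,2])[:,None]
def cloud(s):
    v,u=np.mgrid[:s["range_z"].shape[0],:s["range_z"].shape[1]]
    r=rays(s,np.c_[u.ravel(),v.ravel()])*s["range_z"].reshape(-1,1)
    return ((r-s["t"])@s["R"]).reshape(*u.shape,3)
def proj(s,P): return cv2.projectPoints(np.array(P,float).reshape(-1,1,3),np.array(s["rvec"],float),s["t"],s["K"],s["D"])[0].reshape(-1,2)
E
python3 - <<'E'
from h import *
for n in("scene","top"):
    s=snap(n); save(s,f"pics/{n}0.png",k=1.4); print(n,-s["R"].T@s["t"])
    np.save(n+"c.npy",cloud(s))
print(monitor.read_state())
E
```

```text
scene [ 1.09705907 -0.20172501  0.65861253]
top [0.50554619 0.03121791 0.80687694]
{'t': 0.1, 'joints': array([-1.21420457,  0.52194367, -0.03632087,  1.5999144 ,  0.02116688,
        1.0210755 , -0.11283097]), 'dq': array([-0.00093671, -0.0001535 , -0.00073381, -0.00205257,  0.00263598,
        0.00171001,  0.00108317]), 'effort': array([ 5.40859808e-03, -9.28483558e+01,  1.98496185e+00, -3.70537162e+01,
        1.82598241e-02,  5.33529615e-03, -6.62008893e-05]), 'ee_pos': array([0.25862961, 0.56867424, 0.23080314]), 'orientation': array([-8.17565082e-05,  2.11812006e-01,  9.77310311e-01, -4.71764656e-04]), 'wrist_force': array([ 0.41060717, -0.1844728 , -0.18740381]), 'torque': array([-0.00255106,  0.0048094 , -0.01832781]), 'finger_gap': 0.08528615422965313}
```

View pics/top0.png

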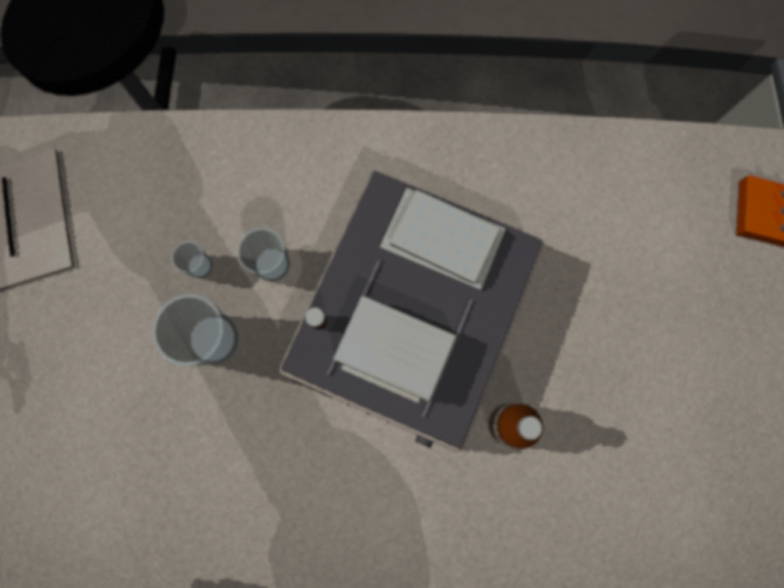

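View pics/scene0.png

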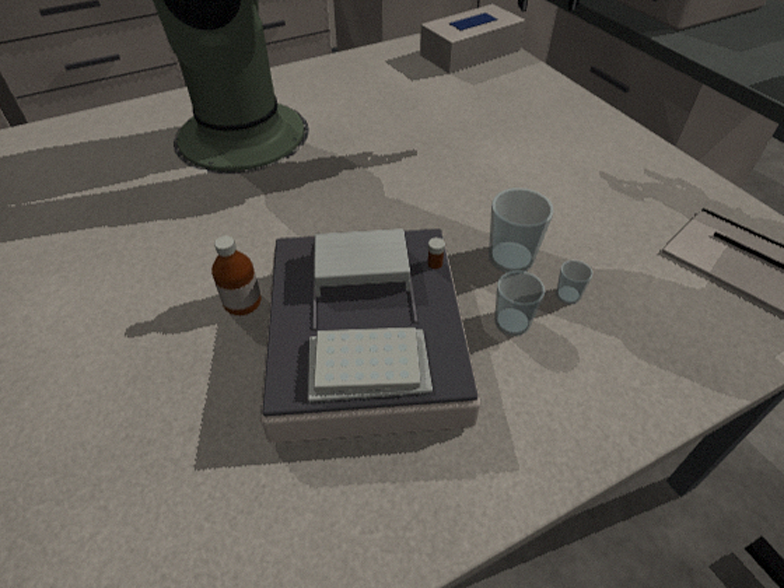

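The top view shows the shaker deck with corners at about (375,172), (541,241), (462,446) and (282,371). The guard is at (396,348), the vial cap at (316,317), the plate at (445,237) and the bottle at (520,427). There are three beaker-like glasses, at (264,252), (192,330) and (190,260). The middle-sized one, at (264,252), is the beaker meant, and I won't touch any of them. Next I'll measure the deck and guard pose.

```bash
python3 - <<'E'
from h import *
s=snap("top"); C=cloud(s)
z=C[...,2]; print("hist",[(round(a,3),int(n)) for n,a in zip(*np.histogram(z,bins=np.arange(.07,.14,.005)))])
def rect(m):
    m=cv2.morphologyEx(m.astype(np.uint8),cv2.MORPH_OPEN,np.ones((3,3)))
    n,l,st,_=cv2.connectedComponentsWithStats(m); k=1+np.argmax(st[1:,4]); return (l==k).astype(np.uint8)
def fit(m,zp):
    c=max(cv2.findContours(m,cv2.RETR_EXTERNAL,cv2.CHAIN_APPROX_NONE)[0],key=cv2.contourArea)
    P=plane(s,c.reshape(-1,2),zp)[:,:2]; return cv2.minAreaRect((P*1000).astype(np.float32))
hsv=cv2.cvtColor(s["image"],cv2.COLOR_RGB2HSV)
roi=(C[...,0]>.3)&(C[...,0]<.8)&(abs(C[...,1])<.3)
d=rect(roi&(z>.07)); r=fit(d,.08); print("deck by depth",r)
dk=cv2.inRange(hsv,(0,0,0),(179,255,85)); 
g=rect(roi&(z>.11)&(z<.13)); 
# guard component nearest front: all comps
n,l,st,ct=cv2.connectedComponentsWithStats((roi&(z>.109)&(z<.128)).astype(np.uint8))
for k in range(1,n):
    if st[k,4]>150: print("comp",st[k],ct[k],fit((l==k).astype(np.uint8),.12),np.median(C[l==k],axis=0))
yaw=None
# white vial cap
n,l,st,ct=cv2.connectedComponentsWithStats((roi&(z>.115)&(hsv[...,2]>110)&(hsv[...,1]<60)).astype(np.uint8))
for k in range(1,n):
    if st[k,4]>30: print("cap?",st[k],ct[k],np.median(C[l==k],axis=0))
# manual corners
for p in [(375,172),(541,241),(462,446),(282,371)]: print(plane(s,[np.array(p)/1.4],.08)[0])
save(s,"pics/g.png",(190,190,400,330),3.7)
E
```

```text
hist [(np.float64(0.07), 178), (np.float64(0.075), 11166), (np.float64(0.08), 3548), (np.float64(0.085), 908), (np.float64(0.09), 281), (np.float64(0.095), 849), (np.float64(0.1), 2450), (np.float64(0.105), 143), (np.float64(0.11), 476), (np.float64(0.115), 2989), (np.float64(0.12), 952), (np.float64(0.125), 180), (np.float64(0.13), 23), (np.float64(0.135), 0)]
deck by depth ((637.7295532226562, -4.4898834228515625), (259.9373474121094, 309.9951477050781), 67.43756866455078)
comp [127 210  33  52 268] [146.93656716 235.75      ] ((590.8101806640625, 268.8602294921875), (55.890655517578125, 92.35828399658203), 89.98192596435547) [0.59035753 0.26312989 0.11204258]
comp [ 239  211   87   75 3798] [281.69220642 248.20774092] ((573.3297729492188, 22.514266967773438), (131.6561279296875, 89.89647674560547), 67.36995697021484) [0.5727446  0.0219932  0.11904064]
cap? [ 239  212   86   74 3715] [281.59084791 248.34724092] [0.57235972 0.02227794 0.11906514]
cap? [219 220  12  13 124] [224.35483871 225.83064516] [0.61040851 0.12493044 0.1213404 ]
cap? [371 298  16  16 193] [378.44041451 305.19170984] [ 0.47631696 -0.1440304   0.12886712]
[0.825692  0.0525668 0.08     ]
[ 0.72766684 -0.18105     0.08      ]
[ 0.4496067  -0.06766718  0.08      ]
[0.54278407 0.16998213 0.08      ]
```

View pics/g.png

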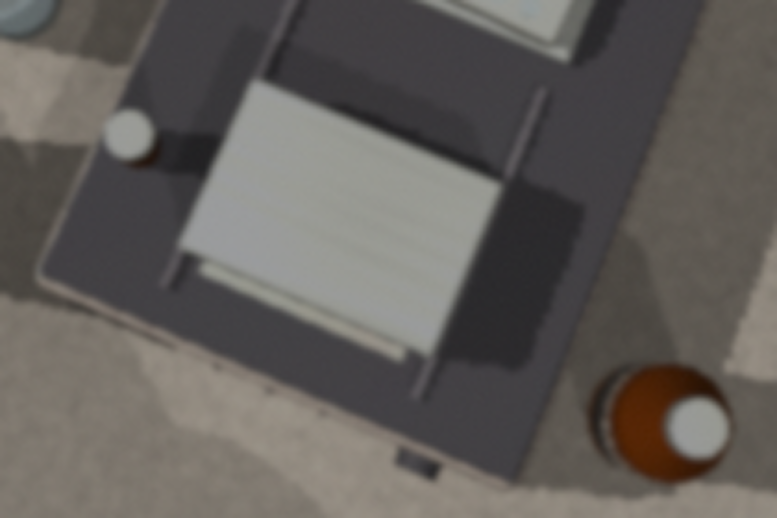

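>>> {"op": "play_rows", "data": {"motion": [[15,-32,0,0,0,1,54],[15,-32,0,0,0,1,54],[15,-32,0,0,0,0,54],[15,-32,0,0,0,0,54],[15,-32,0,0,0,0,54],[15,-32,0,0,0,0,54],[15,-32,0,0,0,0,54],[15,-32,0,0,0,0,54]]}}

```text
t: 0.82
ee_pos: [0.3754, 0.3071, 0.2282]
orientation: [-0.002, 0.188, 0.982, -0.001]
wrist_force: [0.3, 0.2, 0.1]
finger_gap: 0.0462
```

>>> {"op": "play_rows", "data": {"motion": [[15,-32,0,0,0,0,54],[15,-32,0,0,0,0,54],[15,-32,0,0,0,0,54],[15,-32,0,0,0,0,54],[15,-32,0,0,0,0,54],[15,-32,0,0,0,0,54],[0,0,0,0,0,0,54],[0,0,0,0,0,0,54]]}}

```text
t: 1.48
ee_pos: [0.4696, 0.0968, 0.2285]
orientation: [-0.001, 0.192, 0.981, -0.002]
wrist_force: [-0.2, 0.9, -0.4]
finger_gap: 0.0464
```

>>> {"op": "play_rows", "data": {"motion": [[14,-22,0,0,0,0,54],[14,-22,-20,0,0,-0.4,54],[0,0,-20,0,0,0,54],[0,0,-25,0,0,0,54],[0,0,-25,0,0,0,54],[0,0,0,0,0,0,54],[0,0,0,0,0,0,54]]}}

```text
t: 2.07
ee_pos: [0.4988, 0.0536, 0.1363]
orientation: [-0.0, 0.194, 0.981, -0.001]
wrist_force: [1.0, 0.3, 0.8]
finger_gap: 0.0461
```

```bash
python3 - <<'E'
from h import *
s=snap("scene"); w=snap("wrist")
im=np.hstack([cv2.resize(s["image"][130:270,170:350],(540,420)),w["image"][:, :]])
cv2.imwrite("pics/a.png",cv2.resize(im,(800,306))[:,:,::-1]); print(monitor.read_state()["ee_pos"],proj(s,[monitor.read_state()["ee_pos"]]))
E
```

```text
[0.49909363 0.0537636  0.13711856] [[254.9403369  146.61063901]]
```

View pics/a.png

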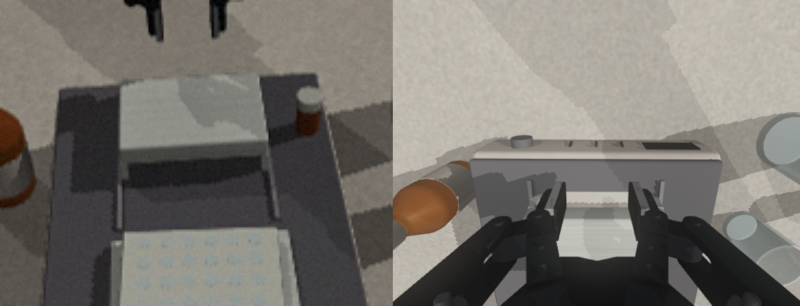

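The left half (scene view) shows both fingertips at about (155,30) and (218,28), centred in front of the guard. The right half (wrist view) shows the tips straddling the guard face evenly. I'll lower, then push.

>>> {"op": "play_rows", "data": {"motion": [[0,0,-18,0,0,0,54],[0,0,-16,0,0,0,54],[0,0,0,0,0,0,54],[0,0,0,0,0,0,54],[9,-4,0,0,0,0,54],[9,-4,0,0,0,0,54]]}}

```text
t: 2.67
ee_pos: [0.5209, 0.0485, 0.1109]
orientation: [0.005, 0.192, 0.981, 0.002]
wrist_force: [0.2, -0.1, 0.3]
finger_gap: 0.046
```

>>> {"op": "play_rows", "data": {"motion": [[0,-3,-8,0,0,0,54],[0,-2,-6,0,0,0,54],[0,0,0,0,0,0,54],[0,0,0,0,0,0,54]]}}

```text
t: 3.0
ee_pos: [0.5244, 0.0416, 0.0976]
orientation: [0.007, 0.193, 0.981, 0.003]
wrist_force: [0.4, 0.0, -0.0]
finger_gap: 0.046
```

>>> {"op": "play_rows", "data": {"motion": [[10,-4,0,0,0,0,54],[10,-4,0,0,0,0,54],[10,-4,0,0,0,0,54],[8,-3,0,0,0,0,54],[0,0,0,0,0,0,54],[0,0,0,0,0,0,54]]}}

```text
t: 3.5
ee_pos: [0.5642, 0.025, 0.0972]
orientation: [0.006, 0.194, 0.981, 0.002]
wrist_force: [-1.6, 0.9, 0.2]
finger_gap: 0.0457
```

```bash
python3 - <<'E'
from h import *
s=snap("scene"); w=snap("wrist")
im=np.hstack([cv2.resize(s["image"][130:270,170:350],(540,420)),w["image"][:, :]])
cv2.imwrite("pics/b.png",cv2.resize(im,(800,306))[:,:,::-1]); print(monitor.read_state())
E
```

```text
{'t': 3.6, 'joints': array([-0.21714652,  0.60413684,  0.09452568,  1.88459893, -0.09044254,
        0.64477315,  1.11378936]), 'dq': array([-0.00436501, -0.00661716, -0.00273268,  0.00919522,  0.00038311,
       -0.00130293, -0.00116962]), 'effort': array([ 4.62942235e-01, -8.86514783e+01,  5.50205603e+00, -2.70000011e+01,
        1.27586519e-02, -2.96640652e-02,  3.59963346e-02]), 'ee_pos': array([0.56383474, 0.02523009, 0.09724836]), 'orientation': array([0.00561579, 0.19348354, 0.98108474, 0.00230472]), 'wrist_force': array([ 0.46572942, -0.06878925, -0.0523744 ]), 'torque': array([0.0611961 , 0.03132729, 0.00627776]), 'finger_gap': 0.046060271945655706}
```

View pics/b.png

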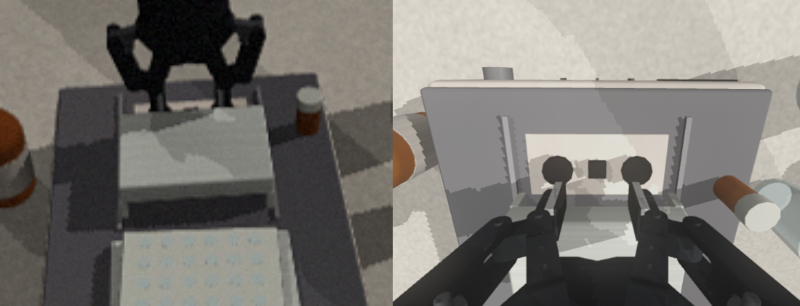

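The guard is sliding. The wrist view shows both round keys at (557,170) and (636,170), with the square key between them. I'll keep pushing until it reaches the stop.

>>> {"op": "play_rows", "data": {"motion": [[6,-2.5,0,0,0,0,54],[6,-2.5,0,0,0,0,54],[4,-1.5,0,0,0,0,54],[4,-1.5,0,0,0,0,54]]}}

```text
t: 3.93
ee_pos: [0.5733, 0.0208, 0.0956]
orientation: [-0.007, 0.193, 0.981, 0.002]
wrist_force: [-32.2, 9.3, 18.5]
finger_gap: 0.0461
```

>>> {"op": "play_rows", "data": {"motion": [[-3,1,0,0,0,0,54],[-12,5,3,0,0,0,54],[-14,6,30,0,0,0,54],[-14,6,30,0,0,0,54],[0,0,20,0,0,0,54],[0,0,0,0,0,0,54],[0,0,0,0,0,0,54]]}}

```text
t: 4.52
ee_pos: [0.5284, 0.0395, 0.181]
orientation: [-0.009, 0.192, 0.981, 0.002]
wrist_force: [0.4, 0.7, -0.1]
finger_gap: 0.0458
```

```bash
python3 - <<'E'
from h import *
st=monitor.read_state(); print(st["ee_pos"],st["orientation"],st["wrist_force"])
for n in("wrist","top","scene"):
    s=snap(n); save(s,f"pics/c_{n}.png",k=1.4)
    pr=proj(s,[(.549+a*.385,.0315+a*.923,.094) for a in(.03,-.03)]); print(n,pr)
    g=s["image"].max(2)
    for p in pr:
        x,y=p.astype(int)
        if not(20<x<540 and 20<y<400): continue
    if n=="wrist":
        # bright key panel, dark blobs inside
        m=(g<60).astype(np.uint8); k,l,stt,ct=cv2.connectedComponentsWithStats(m)
        for i in range(1,k):
            if 80<stt[i,4]<4000: print(stt[i],ct[i],plane(s,[ct[i]],.094)[0])
E
```

```text
[0.52838984 0.03954109 0.18100719] [-0.00911057  0.19210574  0.98133056  0.00164783] [ 0.43536517  0.72095759 -0.14358419]
wrist [[315.95161502 234.81886788]
 [246.18677866 234.26781561]]
[339 155  66   3 185] [370.7027027  156.01621622] [0.51358816 0.12267224 0.094     ]
[234 226  26  24 462] [246.1991342  237.77056277] [0.54043174 0.00248356 0.094     ]
[303 227  26  24 433] [315.98383372 238.54503464] [0.56382388 0.0580184  0.094     ]
top [[261.08602833 255.93792276]
 [291.42671548 269.19202356]]
scene [[270.85211878 178.69333724]
 [242.02548259 180.46397178]]
```

View pics/c_wrist.png

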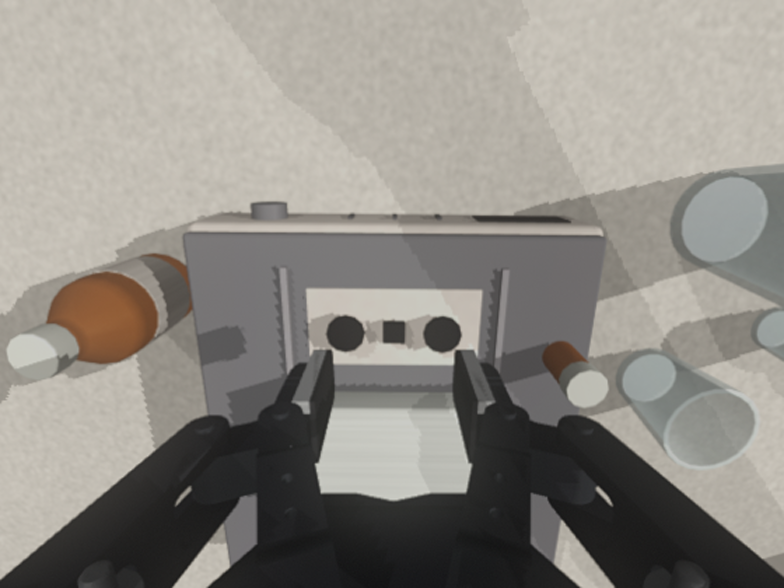

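The wrist view shows the keys at about (345,333) and (442,333), with the square key at (394,332), so the guard is fully back. The key midpoint is near (0.551, 0.031). I'll move over it, level the tool, and widen the fingers slightly.

>>> {"op": "play_rows", "data": {"motion": [[12,-4,0,-0.4,-1,0,58],[11,-4,0,0,0,0,58],[0,0,-20,0,0,0,58],[0,0,-20,0,0,0,58],[0,0,-15,0,0,0,58],[0,0,0,0,0,0,58],[0,0,0,0,0,0,58]]}}

```text
t: 5.25
ee_pos: [0.5561, 0.0278, 0.1177]
orientation: [0.0, 0.193, 0.981, -0.003]
wrist_force: [0.6, 0.7, -0.3]
finger_gap: 0.0495
```

>>> {"op": "play_rows", "data": {"motion": [[-5,3,-3,0,0,0,58],[0,0,-3,0,0,0,58],[0,0,0,0,0,0,58],[0,0,0,0,0,0,58]]}}

```text
t: 5.58
ee_pos: [0.5518, 0.0308, 0.1124]
orientation: [0.001, 0.193, 0.981, -0.003]
wrist_force: [-0.1, 0.3, -0.5]
finger_gap: 0.0497
```

```bash
python3 - <<'E'
from h import *
st=monitor.read_state(); print(st["ee_pos"],st["orientation"],st["wrist_force"],st["finger_gap"])
s=snap("scene"); w=snap("wrist")
im=np.hstack([cv2.resize(s["image"][140:210,210:300],(540,420),interpolation=cv2.INTER_CUBIC),cv2.resize(w["image"][190:340,180:380],(560,420))])
cv2.imwrite("pics/d.png",cv2.resize(im,(800,306))[:,:,::-1])
E
```

```text
[0.5518341  0.03079936 0.11238295] [ 0.0013655   0.19306861  0.98118073 -0.00265154] [-0.09008001  0.28346619 -0.48124713] 0.04971116285064454
```

View pics/d.png

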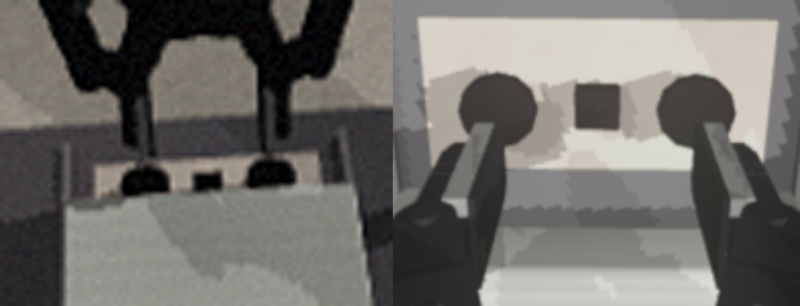

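Both views show one fingertip over each round key, and the square key lies well clear between them. I'll press down slowly.

>>> {"op": "play_rows", "data": {"motion": [[0,0,-5,0,0,0,58],[0,0,-5,0,0,0,58],[0,0,-4,0,0,0,58],[0,0,-3,0,0,0,58],[0,0,-3,0,0,0,58]]}}

```text
t: 6.1
ee_pos: [0.5527, 0.0308, 0.0918]
orientation: [0.003, 0.193, 0.981, -0.002]
wrist_force: [0.5, 0.7, -0.3]
finger_gap: 0.0498
```

>>> {"op": "play_rows", "data": {"motion": [[0,0,-2,0,0,0,58],[-1,0,-2,0,0,0,58],[0,0,-2,0,0,0,58]]}}

```text
t: 6.35
ee_pos: [0.5522, 0.0308, 0.0851]
orientation: [0.003, 0.193, 0.981, -0.002]
wrist_force: [-2.3, 0.2, 6.2]
finger_gap: 0.0498
```

>>> {"op": "play_rows", "data": {"motion": [[0,0,-2,0,0,0,58],[0,0,-2,0,0,0,58]]}}

```text
t: 6.52
ee_pos: [0.5524, 0.0308, 0.0823]
orientation: [0.003, 0.193, 0.981, -0.002]
wrist_force: [-19.3, 1.0, 72.0]
finger_gap: 0.0495
```

>>> {"op": "play_rows", "data": {"motion": [[0,0,0,0,0,0,58]]}}

```text
t: 6.6
ee_pos: [0.5523, 0.0308, 0.0833]
orientation: [0.003, 0.193, 0.981, -0.002]
wrist_force: [-3.2, 0.6, 7.5]
finger_gap: 0.0499
```

>>> {"op": "play_rows", "data": {"motion": [[0,0,-0.4,0,0,0,58],[0,0,-0.4,0,0,0,58],[0,0,-0.4,0,0,0,58]]}}

```text
t: 6.85
ee_pos: [0.5522, 0.0308, 0.0834]
orientation: [0.004, 0.193, 0.981, -0.001]
wrist_force: [-1.8, -0.3, 7.8]
finger_gap: 0.0496
```

>>> {"op": "play_rows", "data": {"motion": [[0,0,-0.6,0,0,0,58],[0,0,-0.6,0,0,0,58],[0,0,-0.6,0,0,0,58],[0,0,-0.6,0,0,0,58]]}}

```text
t: 7.18
ee_pos: [0.5523, 0.0308, 0.083]
orientation: [0.004, 0.194, 0.981, -0.001]
wrist_force: [-4.1, -0.6, 16.7]
finger_gap: 0.0498
```

```bash
python3 - <<'E'
from h import *
st=monitor.read_state(); print(st["ee_pos"],st["wrist_force"],st["torque"])
s=snap("scene"); w=snap("wrist")
im=np.hstack([cv2.resize(s["image"][140:210,210:300],(540,420),interpolation=cv2.INTER_CUBIC),cv2.resize(w["image"][190:340,180:380],(560,420))])
cv2.imwrite("pics/e.png",cv2.resize(im,(800,306))[:,:,::-1])
E
```

```text
[0.5522622  0.0307746  0.08300423] [-4.12218552 -0.63778834 16.66736702] [0.04222425 1.02595946 0.09042352]
```

View pics/e.png

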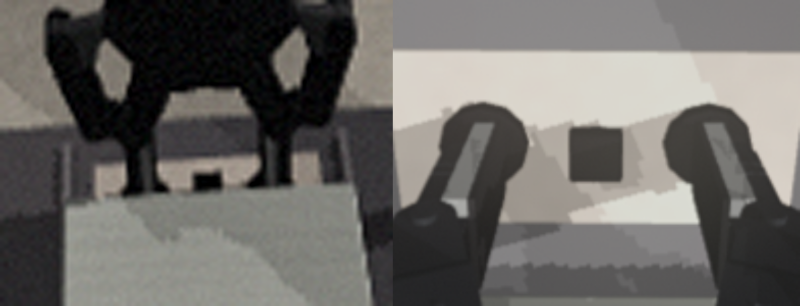

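Both keys are down under the tips at about 17 N, past the 8 N needed for both. The square key is untouched. I'll hold here.

>>> {"op": "play_rows", "data": {"motion": [[0,0,-0.6,0,0,0,58],[0,0,-0.6,0,0,0,58],[0,0,-0.6,0,0,0,58],[0,0,-0.6,0,0,0,58],[0,0,-0.6,0,0,0,58],[0,0,-0.6,0,0,0,58],[0,0,-0.6,0,0,0,58],[0,0,-0.6,0,0,0,58]]}}

```text
t: 7.95
ee_pos: [0.5523, 0.0308, 0.083]
orientation: [0.005, 0.194, 0.981, -0.0]
wrist_force: [-3.3, -0.3, 16.3]
finger_gap: 0.0494
```

>>> {"op": "play_rows", "data": {"motion": [[0,0,-0.6,0,0,0,58],[0,0,-0.6,0,0,0,58],[0,0,-0.6,0,0,0,58],[0,0,-0.6,0,0,0,58],[0,0,-0.6,0,0,0,58],[0,0,-0.6,0,0,0,58],[0,0,-0.6,0,0,0,58],[0,0,-0.6,0,0,0,58]]}}

```text
t: 8.62
ee_pos: [0.5523, 0.0308, 0.083]
orientation: [0.006, 0.194, 0.981, 0.001]
wrist_force: [-4.5, -0.1, 16.7]
finger_gap: 0.0497
```

>>> {"op": "play_rows", "data": {"motion": [[0,0,-0.6,0,0,0,58],[0,0,-0.6,0,0,0,58],[0,0,-0.6,0,0,0,58],[0,0,-0.6,0,0,0,58],[0,0,-0.6,0,0,0,58],[0,0,-0.6,0,0,0,58],[0,0,-0.6,0,0,0,58],[0,0,-0.6,0,0,0,58]]}}

```text
t: 9.28
ee_pos: [0.5523, 0.0308, 0.083]
orientation: [0.007, 0.194, 0.981, 0.001]
wrist_force: [-5.4, -0.1, 17.2]
finger_gap: 0.0498
```

>>> {"op": "play_rows", "data": {"motion": [[0,0,-0.6,0,0,0,58],[0,0,-0.6,0,0,0,58],[0,0,-0.6,0,0,0,58],[0,0,-0.6,0,0,0,58],[0,0,-0.6,0,0,0,58],[0,0,-0.6,0,0,0,58],[0,0,-0.6,0,0,0,58],[0,0,-0.6,0,0,0,58]]}}

```text
t: 9.95
ee_pos: [0.5523, 0.0308, 0.0831]
orientation: [0.008, 0.194, 0.981, 0.002]
wrist_force: [-4.6, -0.3, 16.4]
finger_gap: 0.0496
```

>>> {"op": "play_rows", "data": {"motion": [[0,0,-0.6,0,0,0,58],[0,0,-0.6,0,0,0,58],[0,0,-0.6,0,0,0,58],[0,0,-0.6,0,0,0,58]]}}

```text
t: 10.28
ee_pos: [0.5523, 0.0308, 0.0831]
orientation: [0.008, 0.194, 0.981, 0.002]
wrist_force: [-4.9, 1.1, 15.9]
finger_gap: 0.0494
```

>>> {"op": "play_rows", "data": {"motion": [[0,0,10,0,0,0,58],[0,0,20,0,0,0,58],[0,0,25,0,0,0,58],[-14,6,25,0,0,0,58],[-14,6,20,0,0,0,58],[-14,6,0,0,0,0,58],[0,0,0,0,0,0,58],[0,0,0,0,0,0,58]]}}

```text
t: 10.95
ee_pos: [0.5074, 0.0487, 0.1879]
orientation: [0.008, 0.194, 0.981, 0.002]
wrist_force: [-0.1, -0.2, -0.4]
finger_gap: 0.0494
```

```bash
python3 - <<'E'
from h import *
st=monitor.read_state(); print(st["ee_pos"],st["wrist_force"])
s=snap("scene"); w=snap("wrist")
im=np.hstack([cv2.resize(s["image"][110:320,110:450],(680,420),interpolation=cv2.INTER_CUBIC),w["image"]])
cv2.imwrite("pics/f.png",cv2.resize(im,(800,271))[:,:,::-1])
C=cloud(s); C0=np.load("scenec.npy")
k=(abs(C[...,2]-C0[...,2])>.02)&(C[...,2]<.14); print("changed bbox",[ (C[k][:,i].min().round(3),C[k][:,i].max().round(3)) for i in (0,1)])
# key tops and guard in wrist cloud
W=cloud(w); ex=np.array([.923,-.385]);ey=-np.array([-.385,-.923]); o=np.array([.551,.031])
d=W[...,:2]-o; X=d@ex; Y=d@ey
for n,y0,r in(("L",.03,.008),("R",-.03,.008),("M",0,.004)):
    m=(abs(X)<r)&(abs(Y-y0)<r)&(W[...,2]<.12); print(n,m.sum(),np.median(W[m][:,2]))
T=cloud(s); d=T[...,:2]-o; X=d@ex; Y=d@ey; m=(abs(Y)<.05)&(abs(T[...,2]-.12)<.006)&(X<.14); print("guard top x rel key row",np.percentile(X[m],[1,99]))
E
```

```text
[0.50739404 0.04872399 0.18787363] [-0.11068552 -0.17980049 -0.4091433 ]
changed bbox [(np.float64(-0.924), np.float64(1.186)), (np.float64(-0.551), np.float64(2.016))]
L 341 0.09553854568688575
R 339 0.09555210832112558
M 85 0.0926541918405772
guard top x rel key row [0.0375313  0.12573224]
```

View pics/f.png

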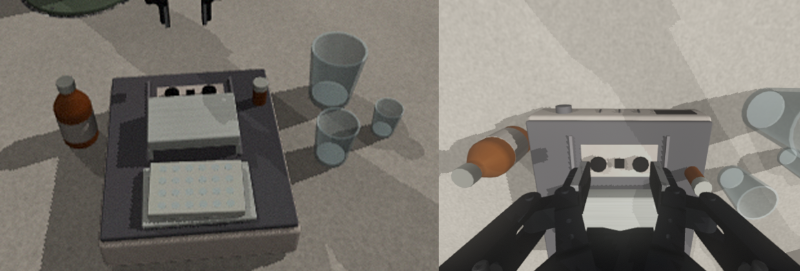

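The final view shows the guard back, all keys up, and the vial, plate, bottle and beaker standing as before. The robot is clear, so I'm handing in.

```bash
python3 -c "
from rig import job; print(job.sign_off())"
```

```text
the job is handed in; nothing more can be done
None
```

The interlock reset is done and handed in; the hand-in gives no verdict, so what follows is from my own checks. I pushed the guard back to its stop with the fingertips. Then I pressed both round keys together for about 3.5 s, holding them at 16–17 N for just over 3 s of that, and lifted clear.

- **Guard:** its front edge measured about 37 mm behind the key row, against 35 mm expected when fully back.
- **Keys:** the round key tops measured 95.5 mm and the square key 92.7 mm above the bench. These are within about 2 mm of their "up" heights of 94 and 91 mm. That is the limit of the camera calibration, so the 1 mm requirement isn't directly confirmed.
- **Contact:** the wrist force was back to about 0 N at the end.
- **Bystanders:** the vial, plate, bottle and beaker looked unmoved in the last pictures. I also compared depth images from before and after, but the result was too noisy to use, so this rests on looking at the pictures.
- **Force peaks:** the wrist force briefly reached 72 N at the vertical force when the keys hit their stops, and about 38 N when the guard hit its stop. Both are below the 120 N limit.

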